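Tip the bearing balls from the scoop through the funnel and hold the scoop over it

ROBOT

A 6-joint arm with a two-finger parallel gripper is mounted at the origin on the work surface. World frame = base frame: x ahead of the robot, y to its left, z up, the work surface at z = 0. Lengths are in mm, angles in rad, forces in N, time in s.
With the tool pointing down it reaches from about 275 to 750 mm from the base axis. Payload 10.2 kg.
Tool frame: the origin (TCP) lies at the very end of the fingers, on their centre line; the grasp point (between the pads) lies 19 mm behind it; z points along the fingers, y is the line along which they close (so a half turn about z gives the same grasp; the last joint's range is limited). The gripper opens to 85 mm and grips with 20 to 120 N. Pads are 22 mm wide; open, the fingers measure 114 mm over their backs; the gripper's body (76 mm by 85 mm) begins 54 mm behind the grasp point. The pads swing forward as they close: fully open they stand 13 mm farther back than shut.
Start: joints at [-1.541, 0.313, 1.498, -0, 1.331, -0.223], TCP at [131.297, -508.323, 231.294] pointing down, gripper open.
Joint ranges: [-2.94, 2.94], [-0.97, 2.17], [0.19, 2.56], [-1.23, 4.37], [0.02, 3.11], [-2.88, 2.88]. Speed limits (rad/s): [2.39, 2.39, 3.01, 3.14, 3.14, 3.14].

INTERFACE

Orientations are given as a unit quaternion [w, x, y, z].
In Python, from rig import ctrl gives the robot as it stands.
- The arm moves only by the shell command python3 -m inch 'ROWS' [OPENING] [FORCE]. ROWS is text: rows parted by semicolons, each of 6 numbers parted by spaces: the shift along the tool's x, y, z in mm, then the turn, a rotation vector about the tool's x, y, z in units of 6 degrees (1.0 is 6 degrees). A call has exactly 10 rows; each row shifts and turns the commanded pose from where the row before left it, along the tool's axes as they then stand; what a row does not reach is not made up. A row lasts 1/12 s, in which the tool goes at most 41.7 mm and 7.16 degrees, less where a joint would pass 70% of its speed; a pose out of reach is approached as far as the arm can. A call with a gripper value outside its range is refused whole. OPENING is the opening, from 0 (shut) to 1 (fully open), set as the call begins (- or left out, the last holds). The fingers move at their own pace and stop on an object; FORCE is the grip in N (left out, the last holds). Time passes only in rows, so rows that do not move let the fingers close, or fill a call up. It gives the time, the measured TCP pose, the force, the opening and the grip force at its end, in the units of the state.
- ctrl.sense(): the state, without advancing time (a new reading comes with each control period).
- ctrl.capture(name): name is "scene" or "side" or "wrist"; returns a dict with "image" (480x640x3 uint8, red, green, blue), "intrinsics" (3x3 intrinsics, pixels), "rvec" (rotation vector, rad) and "tvec" (3), from world to camera coordinates, as OpenCV has them. Camera axes: x right, y down, z forward; pixel columns grow to the right and rows downward; lengths in mm; the calibration is good to about 2 mm. A picture is of the moment at which its call begins. There is no depth.
- ctrl.finish_job(): hands the job in; it is judged then, once.
The state is a dict: "time_s": time; "joints": joint angles; "dq": joint speeds; "tau": joint torques, N m; "eef_pos": TCP position; "ee_rot": TCP orientation; "force": force on the tool from outside, world axes, zero at the start; "wrist_torque": the same for the moment, N m; "grip_width": opening from 0.0 (shut) to 1.0 (fully open); "grip_force": force on a finger pad.
Only numpy, scipy, OpenCV 4.12 (cv2) and the standard library are available. Lean on these libraries where they do the work, as an engineer would, in place of code of your own. Each camera call takes 0.05 s, during which the arm holds its last target. There are 200 camera calls.

TASK

Draw the yellow scoop with the black handle up out of the blue holder, keeping it upright so that the five steel balls stay in it, then tip it over the green funnel so that all five balls drop into the clear jar below. Finish while still holding the emptied scoop in the gripper, motionless, still tipped at least 70 degrees from upright, raised above the funnel without touching it. Leave the other things on the bench where they are.

Things in the scene. Friction and masses are not known exactly. Their poses are not given: they have to be found in the camera images.
- scoop_grip (a point): point on the centre line of the scoop's black handle, 100 mm from the cup's axis: a level bar 16 mm thick, 18 mm tall, 48 to 136 mm from the cup's axis, free all round, at the start about 70 mm above the bench and pointing roughly to the robot. Axes are the scoop's: -x from the cup out along the handle, z out of the cup's mouth (up at the start), y across the handle.
- scoop_center (a point): the yellow scoop (about 0.14 kg), half-way up on the cup's axis, 35 mm above its underside; axes as scoop_grip. A solid foot 44 mm wide, 30 mm high carries an open conical cup 40 mm deep, 48 mm wide at the bottom, 110 mm at the mouth, walls 3 mm, flared 38 degrees from upright. Mouth 35 mm, handle's centre line 27 mm above this point. Starts upright in the holder with five loose balls in it.
- holder_top (a point): middle of the top of a fixed blue block, 90 x 90 x 35 mm, with one round socket 48 mm wide, 27 mm deep, where the scoop's foot stands loosely (2 mm play all round). The handle points to the robot's side of the block, within about 32 degrees of straight back (-x).
- funnel_mouth (a point): centre of the mouth of the green funnel fixed on top of the clear jar, 115 mm above the bench. The mouth is 134 mm wide outside, the cone 45 mm deep, narrowing to a throat 45 mm wide inside. Jar and funnel are one fixed thing.
- jar_floor (a point): centre of the inner floor of the clear jar under the funnel, 12 mm above the bench; the jar is 58 mm wide outside, 52 mm inside, and stands on a fixed dark plate 110 x 110 x 8 mm.
- scoop: the scoop again, at the middle of its foot's underside; z points up out of the mouth, -x along the handle.
- holder: the fixed blue block, at the middle of its underside.
- jar: the fixed jar with its funnel, at the middle of the underside of its plate.
- ball0_center (a point): centre of steel ball 0, 18 mm across, 24 g
- ball1_center (a point): centre of steel ball 1, 18 mm across, 24 g
- ball2_center (a point): centre of steel ball 2, 18 mm across, 24 g
- ball3_center (a point): centre of steel ball 3, 18 mm across, 24 g
- ball4_center (a point): centre of steel ball 4, 18 mm across, 24 g
- carton_center (a point): bystander: centre of a small loose cardboard carton, 70 x 90 x 60 mm high
- tape_center (a point): bystander: centre of an orange tape roll lying flat, 90 mm across, 45 mm high
- grease_center (a point): bystander: centre of a standing can with a red label, 66 mm across, 120 mm high
- bearing_center (a point): bystander: centre of a steel bearing lying flat, 52 mm across, 16 mm high
- screwdriver_grip (a point): bystander: middle of the handle of a screwdriver lying on the bench
- wrench_grip (a point): bystander: middle of the handle of a wrench lying on the bench
Things that resemble listed ones, but are neither listed nor needed, are in the scene too. What is meant by the scoop is not orange or purple, and is the larger of those in its own colour.

How it is judged (in metres and radians):
On the way, in this order (a step that is already met when the one before it is completed fails the run):
1. the scoop is drawn up clear of the holder, upright, with all five balls in it (height (world z) of scoop_center above 0.1 m and angle between scoop_center's own z axis and vertical below 0.5 rad and contact force between scoop and holder below 0.1 N and distance between each of ball0_center, ball1_center, ball2_center, ball3_center, ball4_center and scoop_center below 0.055 m), for 0.2 s.
2. all five balls are in the jar under the funnel (horizontal distance between each of ball0_center, ball1_center, ball2_center, ball3_center, ball4_center and jar_floor below 0.03 m and height (world z) of each of ball0_center, ball1_center, ball2_center, ball3_center, ball4_center below 0.07 m), for 0.2 s.
At the end, for the whole second after the job is handed in: All five balls lie in the jar (within 30 mm of its axis, below 70 mm); the scoop is held by the fingers, still, tipped at least 66 degrees from upright, its centre above 140 mm and within 130 mm sideways of the funnel's centre, touching neither jar nor holder (all of step 2 and angle between scoop_center's own z axis and vertical above 1.15 rad and height (world z) of scoop_center above 0.14 m and horizontal distance between scoop_center and funnel_mouth below 0.13 m and contact force between scoop and the fingers above 2 N and contact force between scoop and jar below 0.1 N and contact force between scoop and holder below 0.1 N and linear speed of scoop below 0.03 m/s and angular speed of scoop below 0.3 rad/s); the arm keeps its last pose, push and grip.
It fails at once if a bystander (carton, tape roll, can, bearing, screwdriver or wrench) is pushed more than 30 mm from its place (distance of any of carton_center, tape_center, grease_center, bearing_center, screwdriver_grip, wrench_grip from where it was at the start of the episode above 0.03 m).
It also fails if it takes over 54 s, if anything falls off the work surface, if the arm or the gripper's body presses on something with over 40 N, if the wrist force passes 120 N, or if a joint passes its speed limit or range.

## Working session

There is one attempt and no reset: what is moved stays moved. The work goes in short steps, Python scripts to look and compute and a shell command to move; the robot and the scene stay as the last step left them, time stands still between calls to the robot, and variables do not carry over. Pictures are saved under pics/ and viewed, at most 10 in all, crops included, and the job is handed in when it is done.

```bash
ls; mkdir -p pics; python3 - <<'E'
from rig import ctrl
import cv2,numpy as np,pickle
d={}
for n in("scene","side"):
    c=ctrl.capture(n); d[n]=c
    cv2.imwrite(f"pics/{n}0.png",c["image"][:,:,::-1])
    R=cv2.Rodrigues(np.array(c["rvec"],float))[0]; print(n,(-R.T@np.array(c["tvec"]).ravel()).round(), R[2].round(2))
pickle.dump(d,open("c0.pkl","wb"))
s=ctrl.sense();print({k:s[k] for k in("time_s","eef_pos","ee_rot","grip_width")})
E
```

```text
pics
scene [1373.  786.  836.] [-0.62 -0.56 -0.55]
side [ 455. -952.  653.] [ 0.06  0.87 -0.48]
{'time_s': 0.1, 'eef_pos': array([ 131.29280114, -508.08086727,  230.7923557 ]), 'ee_rot': array([-5.83454265e-04,  9.92023497e-01,  1.26051726e-01,  6.23090804e-05]), 'grip_width': 0.9979283971666009}
```

View pics/scene0.png

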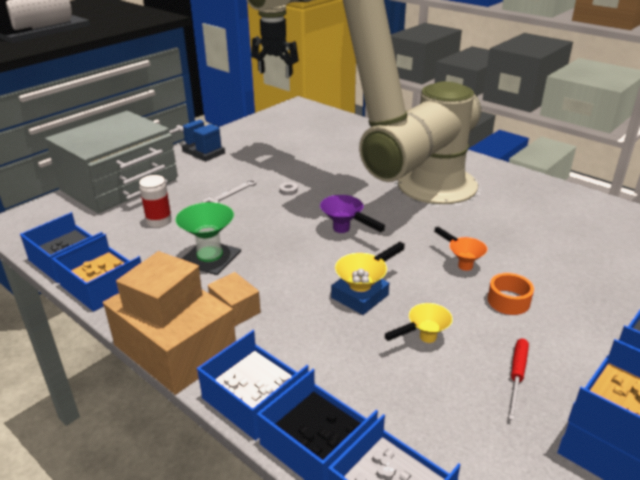

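View pics/side0.png

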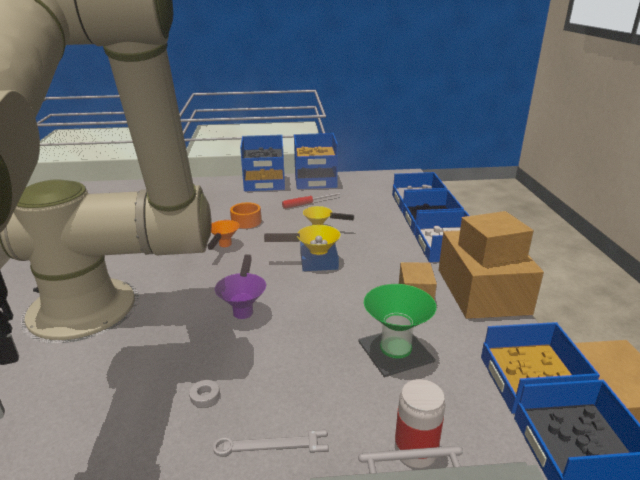

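Scene view: the target scoop is at about (361,270) in the blue block, with its handle to (403,247), and the funnel mouth is at (205,215). Side view: scoop (319,238), handle end (266,238), funnel (399,308). The smaller yellow scoop, at (430,320) in the scene view, is a decoy.

```bash
cat > h.py <<'E'
import cv2,numpy as np
from scipy.optimize import least_squares
def cast(c,px,z):
    K=np.array(c["intrinsics"]);R=cv2.Rodrigues(np.array(c["rvec"],float))[0];t=np.array(c["tvec"],float).ravel()
    C=-R.T@t; px=np.atleast_2d(np.float64(px)); d=(np.c_[px,np.ones(len(px))]@np.linalg.inv(K).T)@R
    return C+d*((z-C[2])/d[:,2])[:,None], C
def blob(c,lo,hi,near,maxd=40):
    m=cv2.inRange(cv2.cvtColor(c["image"],cv2.COLOR_RGB2HSV),np.array(lo),np.array(hi))
    n,l,st,ce=cv2.connectedComponentsWithStats(m)
    b=[i for i in range(1,n) if np.hypot(*(ce[i]-near))<maxd]; i=max(b,key=lambda i:st[i,4])
    return np.uint8(l==i)
def rim(c,m,z,r):
    # far half of outer contour (in world) lies on the rim of known radius
    h=cv2.convexHull(max(cv2.findContours(m,0,cv2.CHAIN_APPROX_NONE)[0],key=cv2.contourArea))
    mm=np.zeros_like(m);cv2.drawContours(mm,[h],-1,1,-1)
    k=cv2.findContours(mm,0,cv2.CHAIN_APPROX_NONE)[0][0][:,0]
    P,C=cast(c,k,z);P=P[:,:2];v=P.mean(0)-C[:2];v/=np.linalg.norm(v);c0=P.mean(0)
    for _ in range(5):
        Q=P[(P-c0)@v>-5]; s=least_squares(lambda x:np.hypot(*(Q-x).T)-r,c0+0.1,loss="soft_l1");c0=s.x
    return c0,np.abs(s.fun).mean()
E
python3 - <<'E'
from h import *
import pickle
d=pickle.load(open("c0.pkl","rb"))
near={"scene":((361,270),(205,220),(391,254)),"side":((319,238),(399,312),(281,238))}
for n,c in d.items():
    y,g,hd=near[n]
    my=blob(c,(20,120,80),(34,255,255),y); s,e=rim(c,my,78,55); print(n,"scoop",s.round(1),e.round(2),my.sum())
    mg=blob(c,(50,100,40),(85,255,255),g); f,e=rim(c,mg,115,67); print("funnel",f.round(1),e.round(2),mg.sum())
    mh=blob(c,(0,0,0),(180,255,75),hd,20); ys,xs=np.nonzero(mh)
    P,_=cast(c,np.c_[xs,ys],70); P=P[:,:2]; ctr=P.mean(0); w,V=np.linalg.eigh(np.cov(P.T)); a=V[:,1]; r=(ctr-s); 
    print("handle",len(xs),(xs.min(),xs.max(),ys.min(),ys.max()),ctr.round(1),"dist",np.hypot(*r).round(1),"ang to ctr",np.degrees(np.arctan2(r[1],r[0])).round(1),"pca",np.degrees(np.arctan2(a[1],a[0])).round(1))
    print('far',P[np.argmax((P-s)@r)].round(1))
E
```

```text
scene scoop [547.1 157. ] 1.13 1181
funnel [ 667.9 -201.9] 1.63 1356
handle 219 (np.int64(376), np.int64(403), np.int64(243), np.int64(260)) [447.1 161.2] dist 100.1 ang to ctr 177.6 pca 175.9
far [405.1 158.7]
side scoop [549.9 256.8] 5.68 1155
funnel [ 661.8 -214. ] 1.1 2242Traceback (most recent call last):
  File "<stdin>", line 9, in <module>
  File "h.py", line 10, in blob
    b=[i for i in range(1,n) if np.hypot(*(ce[i]-near))<maxd]; i=max(b,key=lambda i:st[i,4])
                                                                 ~~~^^^^^^^^^^^^^^^^^^^^^^^^
ValueError: max() iterable argument is empty
```

```bash
python3 - <<'E'
from h import *
import pickle
d=pickle.load(open("c0.pkl","rb"))
near={"scene":((361,270),(205,220)),"side":((319,238),(399,312))}
out=[]
for n,c in d.items():
    y,g=near[n]; im=c["image"].copy()
    hsv=cv2.cvtColor(im,cv2.COLOR_RGB2HSV)
    for p,lo,hi in((y,(20,120,80),(34,255,255)),(g,(50,100,40),(85,255,255))):
        m=blob(c,lo,hi,p); print(n,p,cv2.boundingRect(cv2.findNonZero(m)))
        k=cv2.findContours(m,0,cv2.CHAIN_APPROX_NONE)[0]
        x,yy=p; cr=im[yy-50:yy+50,x-65:x+65]; cr=cv2.resize(cr,None,fx=3,fy=3,interpolation=cv2.INTER_NEAREST)
        for q in k: 
            for a,b in q[:,0]: cv2.circle(cr,(3*(a-x+65)+1,3*(b-yy+50)+1),0,(255,0,255),-1)
        out.append(cr)
    print(hsv[238,268:300:4].tolist() if n=="side" else "")
cv2.imwrite("pics/crops.png",np.vstack([np.hstack(out[:2]),np.hstack(out[2:])])[:,:,::-1])
E
```

```text
scene (361, 270) (335, 253, 52, 39)
scene (205, 220) (176, 202, 57, 36)

side (319, 238) (297, 206, 44, 49)
side (399, 312) (364, 284, 72, 46)
[[8, 47, 86], [6, 43, 83], [11, 42, 85], [10, 53, 86], [11, 50, 86], [14, 53, 82], [14, 50, 87], [19, 56, 86]]
```

View pics/crops.png

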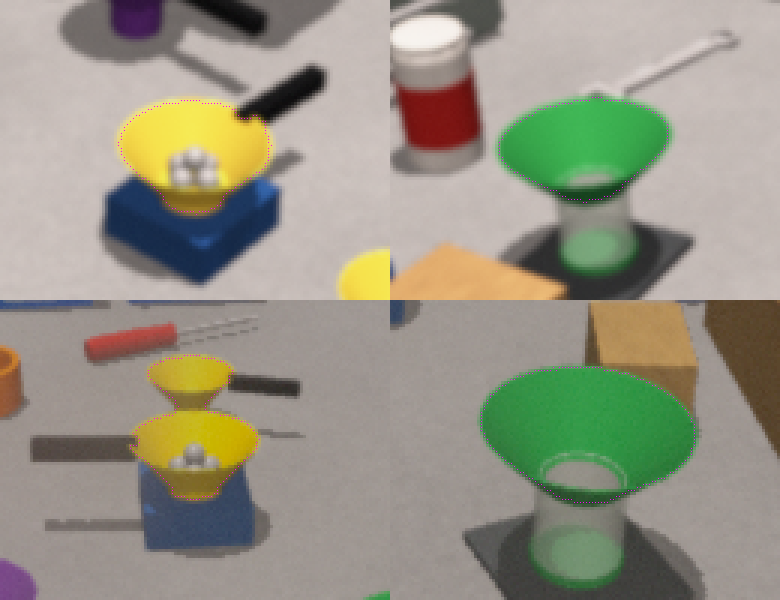

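```bash
python3 - <<'E'
from h import *
import pickle
d=pickle.load(open("c0.pkl","rb"))
near={"scene":((361,270),(205,220)),"side":((319,238),(399,312))}
def pts(c,m,fr=0.45):
    h=cv2.convexHull(max(cv2.findContours(m,0,cv2.CHAIN_APPROX_NONE)[0],key=cv2.contourArea))
    mm=np.zeros_like(m);cv2.drawContours(mm,[h],-1,1,-1)
    k=cv2.findContours(mm,0,cv2.CHAIN_APPROX_NONE)[0][0][:,0].astype(float)
    x,y,w,hh=cv2.boundingRect(m); return k[k[:,1]<y+fr*hh], 
for j,(lo,hi,z0,r0) in enumerate((((20,120,80),(34,255,255),78,55),((50,100,40),(85,255,255),115,67))):
    K=[]
    for n,c in d.items():
        m=blob(c,lo,hi,near[n][j])
        if j==0 and n=="side": m[:226]=0
        k,=pts(c,m,.35); 
        if j==0 and n=="side": k=k[k[:,1]>226]
        # push to pixel outer edge: half px outward from centroid
        g=np.array([k[:,0].mean(),k[:,1].max()]); u=k-g; k=k+0.5*u/np.maximum(np.linalg.norm(u,axis=1),1)[:,None]
        K.append((c,k))
    def f(x,r=r0):
        return np.concatenate([np.hypot(*(cast(c,k,x[2])[0][:,:2]-x[:2]).T)-(x[3] if len(x)>3 else r) for c,k in K])
    s0=cast(K[0][0],K[0][1],z0)[0][:,:2].mean(0)
    for x0 in([*s0,z0],[*s0,z0,r0]):
        s=least_squares(f,x0,loss="soft_l1"); print(j,s.x.round(1),np.abs(s.fun).mean().round(2))
    for ck in K:
        q=ck;t=least_squares(lambda x:np.hypot(*(cast(q[0],q[1],z0)[0][:,:2]-x).T)-r0,s0);print("  single",t.x.round(1),np.abs(t.fun).mean().round(2))
c=d["side"];m=cv2.inRange(cv2.cvtColor(c["image"],cv2.COLOR_RGB2HSV),(0,20,50),(30,70,100));m[:225]=0;m[250:]=0;m[:,:255]=0;m[:,302:]=0
ys,xs=np.nonzero(m);P=cast(c,np.c_[xs,ys],72)[0];print(len(xs),xs.min(),xs.max(),ys.min(),ys.max(),P[:,:2].mean(0).round(1),np.polyfit(P[:,0],P[:,1],1),P.min(0),P.max(0))
E
```

```text
0 [542.6 152.5  74.7] 1.22
0 [542.6 152.4  75.3  54.3] 1.16
  single [545.6 155.9] 1.01
  single [543.  144.5] 1.04
1 [ 699.2 -156.   147.3] 12.68
1 [ 663.4 -207.7  113.6   64.9] 0.95
  single [ 666.9 -204.1] 1.46
  single [ 662.5 -212.3] 0.81
257 265 298 234 241 [449.3 149.2] [-7.85610180e-02  1.84495816e+02] [410.15786754 126.57216045  72.        ] [492.83071652 171.38978024  72.        ]
```

```bash
python3 - <<'E'
from h import *
import pickle
d=pickle.load(open("c0.pkl","rb"));c=d["scene"]
for n,p,z in(("orange handle end",(436,231),50),("orange cup",(467,248),55),("purple cup",(342,208),70),("purple handle end",(382,226),62),("can top",(152,183),120),("can base",(157,222),0),("carton small",(235,285),60),("big box top",(160,270),180),("decoy cup",(430,318),60),("tape",(511,285),45),("bluething",(205,130),60)):
    print(n,cast(c,p,z)[0][0].round())
c=d["side"]
for n,p,z in(("purple handle end",(247,258),62),("purple cup",(241,288),70),("can top",(421,390),120),("orange handle end",(213,245),50),("carton",(418,270),60)):print(n,cast(c,p,z)[0][0].round())
E
python3 -m inch '0 0 -10 0 0 0;0 0 -10 0 0 0;0 0 0 1 0 0;0 0 0 1 0 0;0 0 0 1 0 0;0 0 0 0 0 0;0 0 0 0 0 0;0 0 0 0 0 0;0 0 0 0 0 0;0 0 0 0 0 0' 1 110
python3 -c "
from rig import ctrl
s=ctrl.sense();print(s['joints'].round(3) if hasattr(s['joints'],'round') else s['joints'])"
```

```text
orange handle end [284. 175.  50.]
orange cup [305. 271.  55.]
purple cup [373. -41.  70.]
purple handle end [365.  76.  62.]
can top [ 654. -423.  120.]
can base [ 652. -435.    0.]
carton small [746. -18.  60.]
big box top [903. -30. 180.]
decoy cup [568. 343.  60.]
tape [352. 404.  45.]
bluething [ 272. -693.   60.]
purple handle end [368.  72.  62.]
purple cup [362. -66.  70.]
can top [ 643. -433.  120.]
orange handle end [279. 167.  50.]
carton [754. -14.  60.]
time_s: 0.93
eef_pos: [131.3, -508.0, 252.2]
ee_rot: [-0.154, 0.98, 0.125, -0.02]
force: [-0.4, 0.4, -0.3]
grip_width: 1.001
grip_force: 0.0
[-1.512  0.483  1.23  -0.06   1.735 -0.195]
```

```bash

python3 -m inch '0 0 0 -1 0 0;0 0 0 -1 0 0;0 0 0 -1 0 0;0 0 0 0 1 0;0 0 0 0 1 0;0 0 0 0 1 0;0 0 0 0 0 0;0 0 0 0 0 0;0 0 0 0 0 0;0 0 0 0 0 0' 1 110
python3 -c "
from rig import ctrl
s=ctrl.sense();print(s['joints'].round(3),s['ee_rot'].round(3))"
```

```text
time_s: 1.77
eef_pos: [131.9, -508.1, 251.7]
ee_rot: [-0.019, 0.98, 0.125, 0.154]
force: [0.2, -0.2, -0.2]
grip_width: 1.002
grip_force: 0.0
[-1.686  0.319  1.468  0.292  1.474 -0.415] [-0.019  0.98   0.125  0.154]
```

```bash

python3 -m inch '0 0 0 0 -1 0;0 0 0 0 -1 0;0 0 0 0 -1 0;0 0 0 0 0 1;0 0 0 0 0 1;0 0 0 0 0 1;0 0 0 0 0 0;30 0 0 0 0 0;30 0 0 0 0 0;0 0 0 0 0 0' 1 110
cat > goal.py <<'E'
import sys,numpy as np
from rig import ctrl
from scipy.spatial.transform import Rotation as R
s=ctrl.sense();r=R.from_quat(s['ee_rot'],scalar_first=True)
p=np.array([float(v) for v in sys.argv[1:4]])
print('t',round(s['time_s'],2),'pos',s['eef_pos'].round(1),'tool shift',r.inv().apply(p-s['eef_pos']).round(1),'q',np.round(s['joints'],2))
print('axes x',r.apply([1,0,0]).round(3),'z',r.apply([0,0,1]).round(3),'w',round(s['grip_width'],3),'gf',round(s['grip_force'],1),'F',s['force'].round(1))
E
python3 goal.py 444 158 180
```

```text
time_s: 2.6
eef_pos: [195.2, -511.6, 251.4]
ee_rot: [0.0, 1.0, -0.027, 0.0]
force: [-0.1, -0.1, 0.2]
grip_width: 1.002
grip_force: 0.0
t 2.6 pos [ 195.2 -511.6  251.4] tool shift [ 212.2 -682.1   71. ] q [-1.42  0.35  1.4   0.    1.4   0.2 ]
axes x [ 0.999 -0.054  0.001] z [ 0.001 -0.001 -1.   ] w 1.002 gf 0.0 F [-0.1 -0.1  0.2]
```

```bash

python3 -m inch '15 -34 0 0 0 0;15 -34 0 0 0 0;15 -34 0 0 0 0;15 -34 0 0 0 0;15 -34 0 0 0 0;15 -34 0 0 0 0;15 -34 0 0 0 0;15 -34 0 0 0 0;15 -34 0 0 0 0;15 -34 0 0 0 0' 1 110
python3 -m inch '6 -34 0 0 0 0;6 -34 0 0 0 0;6 -34 0 0 0 0;6 -34 0 0 0 0;6 -34 0 0 0 0;6 -34 0 0 0 0;6 -34 0 0 0 0;6 -34 0 0 0 0;6 -34 0 0 0 0;6 -34 0 0 0 0'
python3 goal.py 444 158 180
```

```text
time_s: 3.43
eef_pos: [362.2, -180.0, 251.7]
ee_rot: [0.001, 1.0, -0.029, 0.0]
force: [0.1, 0.3, -0.7]
grip_width: 0.999
grip_force: 0.0
time_s: 4.27
eef_pos: [442.4, 155.8, 251.6]
ee_rot: [0.0, 1.0, -0.029, 0.001]
force: [0.8, -0.7, 0.6]
grip_width: 0.998
grip_force: 0.0
t 4.27 pos [442.4 155.8 251.6] tool shift [ 1.4 -2.3 71.6] q [ 0.09  0.17  1.62 -0.    1.34  1.72]
axes x [ 0.998 -0.057  0.001] z [ 0.001 -0.001 -1.   ] w 0.998 gf 0.0 F [ 0.8 -0.7  0.6]
```

```bash

python3 -m inch '0 0 20 0 0 0;0 0 20 0 0 0;0 0 20 0 0 0;0 0 20 0 0 0;0 0 20 0 0 0;0 0 0 0 0 0;0 0 0 0 0 0;0 0 0 0 0 0;0 0 0 0 0 0;0 0 0 0 0 0'
python3 goal.py 444 158 51
python3 - <<'E'
from rig import ctrl
import cv2,pickle
c=ctrl.capture("wrist");pickle.dump(c,open("w.pkl","wb"));cv2.imwrite("pics/w1.png",c["image"][:,:,::-1])
E
```

```text
time_s: 5.1
eef_pos: [443.0, 153.9, 152.4]
ee_rot: [-0.0, 1.0, -0.03, 0.001]
force: [-0.4, 0.2, -0.1]
grip_width: 0.998
grip_force: 0.0
t 5.1 pos [443.  153.9 152.4] tool shift [  0.5  -4.1 101.4] q [ 0.08  0.27  1.77 -0.    1.09  1.72]
axes x [ 0.998 -0.061  0.002] z [ 0.002  0.    -1.   ] w 0.998 gf 0.0 F [-0.4  0.2 -0.1]
```

View pics/w1.png

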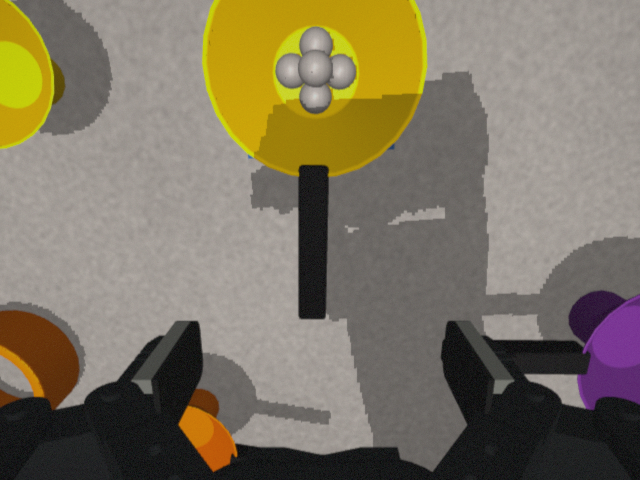

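The wrist view shows all five balls in the cup at (315,68), with the handle running from (314,168) to (312,317), nearly aligned with the tool.

```bash
python3 - <<'E'
from h import *
import pickle
c=pickle.load(open("w.pkl","rb"))
a=cast(c,[(314,168),(312,317),(315,60),(203,60),(427,60)],[79,79,78,78,78])[0] if 0 else np.vstack([cast(c,p,z)[0] for p,z in(((313.5,168),79),((312,317),79),((203.5,60),78),((426.5,60),78))])
print(a.round(1)); u=a[1]-a[0]; print(np.degrees(np.arctan2(u[1],u[0])),np.linalg.norm(u), a[2:].mean(0)); u/=np.linalg.norm(u); print("grip",a[1]-u*36)
E
```

```text
[[494.4 155.8  79. ]
 [410.3 162.4  79. ]
 [548.7 205.2  78. ]
 [542.2  98.   78. ]]
175.53806339572202 84.3378464070158 [545.44714983 151.62698538  78.        ]
grip [446.23998397 159.55184456  79.        ]
```

```bash

python3 -m inch '3 -6 0 0 0 0.16;0 0 15 0 0 0;0 0 20 0 0 0;0 0 20 0 0 0;0 0 20 0 0 0;0 0 15 0 0 0;0 0 10 0 0 0;0 0 0 0 0 0;0 0 0 0 0 0;0 0 0 0 0 0'
python3 goal.py 446 159.5 51
python3 -m inch '0 0 0 0 0 0;0 0 0 0 0 0;0 0 0 0 0 0;0 0 0 0 0 0;0 0 0 0 0 0;0 0 0 0 0 0;0 0 0 0 0 0;0 0 0 0 0 0;0 0 0 0 0 0;0 0 0 0 0 0' 0 60
python3 goal.py 446 159.5 51
```

```text
time_s: 5.98
eef_pos: [446.5, 159.7, 52.3]
ee_rot: [-0.0, 0.999, -0.039, 0.001]
force: [-0.4, 0.5, -0.2]
grip_width: 1.001
grip_force: 0.0
t 5.98 pos [446.5 159.7  52.3] tool shift [-0.5  0.3  1.3] q [ 0.1   0.44  1.85 -0.    0.85  1.74]
axes x [ 0.997 -0.078  0.002] z [ 0.002  0.    -1.   ] w 1.001 gf 0.0 F [-0.4  0.5 -0.2]
time_s: 6.82
eef_pos: [445.8, 159.7, 51.4]
ee_rot: [0.0, 0.999, -0.039, -0.0]
force: [-1.0, -0.9, 2.2]
grip_width: 0.176
grip_force: 59.5
t 6.82 pos [445.8 159.7  51.4] tool shift [0.2 0.1 0.4] q [ 0.1   0.44  1.85 -0.    0.85  1.74]
axes x [ 0.997 -0.078 -0.   ] z [-0. -0. -1.] w 0.176 gf 59.5 F [-1.  -0.9  2.2]
```

Gripped. Next I raise the force to 110 N and lift gently.

```bash

python3 -m inch '0 0 0 0 0 0;0 0 0 0 0 0;0 0 -2 0 0 0;0 0 -4 0 0 0;0 0 -6 0 0 0;0 0 -8 0 0 0;0 0 -8 0 0 0;0 0 -8 0 0 0;0 0 -8 0 0 0;0 0 -10 0 0 0' 0 110
python3 -m inch '0 0 -12 0 0 0;0 0 -14 0 0 0;0 0 -16 0 0 0;0 0 -18 0 0 0;0 0 -18 0 0 0;0 0 -18 0 0 0;0 0 -16 0 0 0;0 0 -10 0 0 0;0 0 -5 0 0 0;0 0 0 0 0 0'
python3 goal.py 564 -162 230
python3 - <<'E'
from rig import ctrl
import cv2
c=ctrl.capture("wrist");cv2.imwrite("pics/w2.png",c["image"][:,:,::-1])
E
```

```text
time_s: 7.65
eef_pos: [445.7, 159.6, 106.1]
ee_rot: [-0.0, 0.999, -0.039, -0.0]
force: [0.5, 0.6, -2.8]
grip_width: 0.167
grip_force: 107.4
time_s: 8.48
eef_pos: [446.0, 159.7, 233.2]
ee_rot: [-0.0, 0.999, -0.039, 0.001]
force: [1.0, 0.8, -3.5]
grip_width: 0.163
grip_force: 107.4
t 8.48 pos [446.  159.7 233.2] tool shift [142.7 311.5   3.3] q [0.1  0.2  1.64 0.   1.3  1.74]
axes x [ 0.997 -0.078  0.001] z [ 0.001  0.    -1.   ] w 0.163 gf 107.4 F [ 1.   0.8 -3.5]
```

View pics/w2.png

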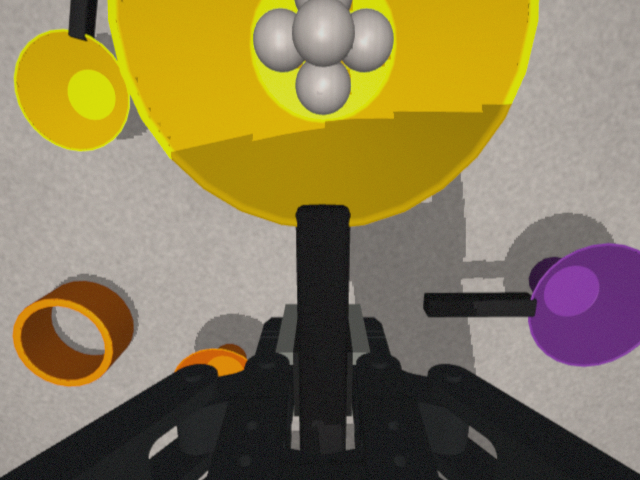

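Scoop is up and level, with the balls in the cup around (323,40). Next I carry it smoothly to the funnel.

```bash

python3 -m inch '1.5 3 0 0 0 0;3 6 0 0 0 0;4.5 9 0 0 0 0;6 12 0 0 0 0;7.5 15 0 0 0 0;9 18 0 0 0 0;10 20 0 0 0 0;10 20 0 0 0 0;10 20 0 0 0 0;10 20 0 0 0 0'
python3 -m inch '10 20 0 0 0 0;10 20 0 0 0 0;10 20 0 0 0 0;10 20 0 0 0 0;9 18 0 0 0 0;7.5 15 0 0 0 0;6 12 0 0 0 0;4 9 0 0 0 0;2 6 0 0 0 0;1 4 0 0 0 0'
python3 goal.py 565 -137 203
```

```text
time_s: 9.37
eef_pos: [506.3, 9.4, 231.8]
ee_rot: [0.0, 0.999, -0.039, -0.0]
force: [-0.0, 0.2, -1.7]
grip_width: 0.162
grip_force: 107.4
time_s: 10.2
eef_pos: [564.0, -138.1, 232.0]
ee_rot: [-0.0, 0.999, -0.039, -0.0]
force: [0.4, -0.2, -2.7]
grip_width: 0.163
grip_force: 107.4
t 10.2 pos [ 564.  -138.1  232. ] tool shift [ 0.9 -1.2 29. ] q [-0.44  0.44  1.32 -0.    1.39  1.21]
axes x [ 0.997 -0.078 -0.   ] z [-0.  0. -1.] w 0.163 gf 107.4 F [ 0.4 -0.2 -2.7]
```

```bash

python3 -m inch '1 -1 5 0 0 0;0 0 8 0 0 0;0 0 8 0 0 0;0 0 6 0 0 0;0 0 2 0.3 0 0;0 0 0 0.5 0 0;0 0 0 0.6 0 0;0 0 0 0.6 0 0;0 0 0 0.6 0 0;0 0 0 0.6 0 0'
python3 -m inch '0 0 0 0.6 0 0;0 0 0 0.5 0 0;0 0 0 0.4 0 0;0 0 0 0.3 0 0;0 0 0 0 0 0;0 0 0 0 0 0;0 0 0 0 0 0;0 0 0 0 0 0;0 0 0 0 0 0;0 0 0 0 0 0'
python3 goal.py 565 -137 203
python3 - <<'E'
from rig import ctrl
import cv2,numpy as np
a=[ctrl.capture(n)["image"][:,:,::-1] for n in("scene","side")]
cv2.imwrite("pics/p3.png",np.hstack([cv2.resize(a[0][130:330,100:300],None,fx=2,fy=2),cv2.resize(a[1][180:380,300:500],None,fx=2,fy=2)]))
E
```

```text
time_s: 11.03
eef_pos: [565.0, -136.2, 203.0]
ee_rot: [-0.168, 0.985, -0.038, 0.007]
force: [0.2, -0.0, -3.3]
grip_width: 0.164
grip_force: 107.5
time_s: 11.87
eef_pos: [565.2, -136.3, 203.5]
ee_rot: [-0.258, 0.965, -0.037, 0.01]
force: [-0.8, 0.4, -3.0]
grip_width: 0.168
grip_force: 107.6
t 11.87 pos [ 565.2 -136.3  203.5] tool shift [-0.1  0.9  0.1] q [-0.63  0.56  1.3   0.44  1.58  0.95]
axes x [ 0.997 -0.078  0.   ] z [ 0.039  0.498 -0.866] w 0.168 gf 107.6 F [-0.8  0.4 -3. ]
```

View pics/p3.png

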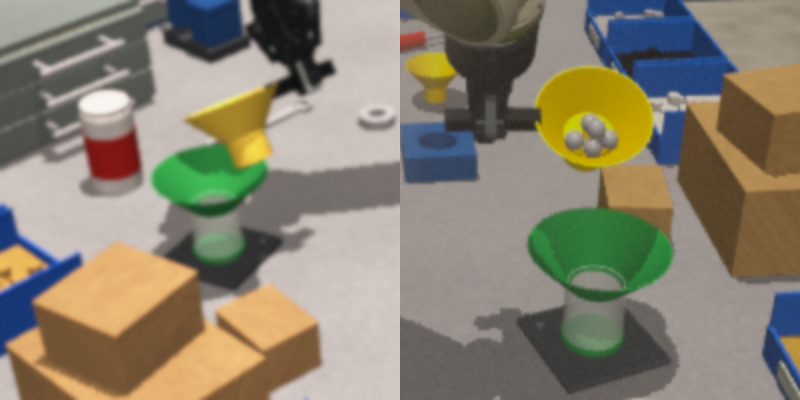

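The scoop is tipped 30° with all the balls still in it, and it lines up over the funnel in both views. Now I tip it on to about 105°.

```bash

python3 -m inch '0 0 0 0.3 0 0;0 0 0 0.4 0 0;0 0 0 0.5 0 0;0 0 0 0.5 0 0;0 0 0 0.5 0 0;0 0 0 0.5 0 0;0 0 0 0.5 0 0;0 0 0 0.5 0 0;0 0 0 0.5 0 0;0 0 0 0.5 0 0'
python3 -m inch '0 0 0 0.5 0 0;0 0 0 0.5 0 0;0 0 0 0.5 0 0;0 0 0 0.5 0 0;0 0 0 0.5 0 0;0 0 0 0.5 0 0;0 0 0 0.5 0 0;0 0 0 0.5 0 0;0 0 0 0.5 0 0;0 0 0 0.5 0 0'
python3 -m inch '0 0 0 0.5 0 0;0 0 0 0.5 0 0;0 0 0 0.5 0 0;0 0 0 0.5 0 0;0 0 0 0.4 0 0;0 0 0 0.2 0 0;0 0 0 0 0 0;0 0 0 0 0 0;0 0 0 0 0 0;0 0 0 0 0 0'
python3 goal.py 565 -137 203
python3 - <<'E'
from rig import ctrl
import cv2,numpy as np
a=[ctrl.capture(n)["image"][:,:,::-1] for n in("scene","side")]
cv2.imwrite("pics/p4.png",np.hstack([cv2.resize(a[0][130:330,100:300],None,fx=2,fy=2),cv2.resize(a[1][180:380,300:500],None,fx=2,fy=2)]))
E
```

```text
time_s: 12.8
eef_pos: [565.2, -137.1, 203.3]
ee_rot: [-0.487, 0.872, -0.034, 0.019]
force: [-0.3, -0.3, -2.8]
grip_width: 0.166
grip_force: 107.8
time_s: 13.63
eef_pos: [565.2, -137.3, 203.4]
ee_rot: [-0.697, 0.716, -0.028, 0.028]
force: [-0.3, -0.1, -1.0]
grip_width: 0.165
grip_force: 108.0
time_s: 14.47
eef_pos: [565.2, -136.8, 203.8]
ee_rot: [0.786, -0.617, 0.024, -0.031]
force: [-0.3, -0.8, -0.5]
grip_width: 0.167
grip_force: 108.0
t 14.47 pos [ 565.2 -136.8  203.8] tool shift [-0.1  0.7 -0.4] q [-0.79  1.03  1.23  1.28  2.26  0.86]
axes x [ 0.997 -0.078  0.001] z [0.076 0.968 0.237] w 0.167 gf 108.0 F [-0.3 -0.8 -0.5]
```

View pics/p4.png

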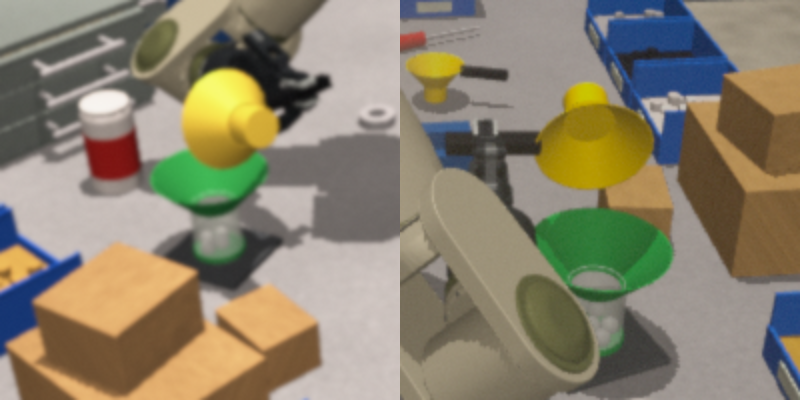

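The cup is empty and balls are visible in the jar. I'll let it settle and take a close crop to count them.

```bash

python3 -m inch '0 0 0 0 0 0;0 0 0 0 0 0;0 0 0 0 0 0;0 0 0 0 0 0;0 0 0 0 0 0;0 0 0 0 0 0;0 0 0 0 0 0;0 0 0 0 0 0;0 0 0 0 0 0;0 0 0 0 0 0'
python3 - <<'E'
from rig import ctrl
import cv2,numpy as np
a=[ctrl.capture(n)["image"][:,:,::-1] for n in("scene","side")]
cv2.imwrite("pics/p5.png",np.hstack([cv2.resize(a[0][200:270,170:240],(400,400),interpolation=2),cv2.resize(a[1][290:370,360:440],(400,400),interpolation=2)]))
E
```

```text
time_s: 15.4
eef_pos: [565.1, -136.6, 203.3]
ee_rot: [0.786, -0.617, 0.024, -0.031]
force: [0.9, 0.1, -2.0]
grip_width: 0.167
grip_force: 108.0
```

View pics/p5.png

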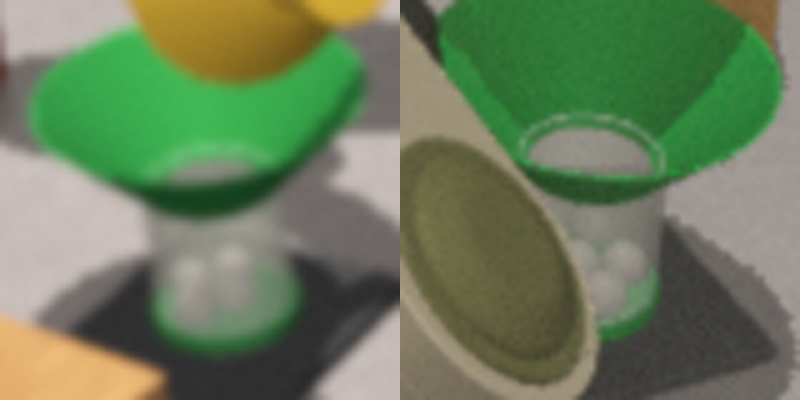

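```bash
python3 - <<'E'
from rig import ctrl
import cv2
cv2.imwrite("pics/w6.png",ctrl.capture("wrist")["image"][:,:,::-1])
E
```

```text
(no output)
```

View pics/w6.png

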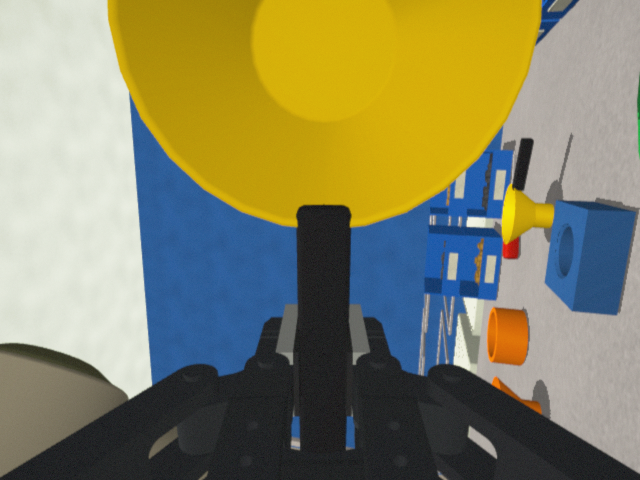

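The wrist view shows the cup is empty around (325,45) and the handle is still firmly in the pads. I'm handing the job in.

```bash
python3 -c "
from rig import ctrl
print(ctrl.finish_job())"
```

```text
the job is handed in; nothing more can be done
None
```

The job is handed in, no verdict returned: the emptied scoop is held still above the funnel, tipped about 104°, and the balls are in the jar, though I could make out only about four of the five in the pile (none seen in the cup, in the funnel or on the bench).

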